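# Load a mask into the drying carousel

## Robot

A 6-joint arm with a two-finger parallel gripper is mounted at the origin on the work surface. World frame = base frame: x ahead of the robot, y to its left, z up, the work surface at z = 0. Lengths are in m, angles in degrees, forces in N, time in s.
With the tool pointing down it reaches from about 0.3 to 0.75 m from the base axis. Payload 8.5 kg.
Tool frame: the origin (TCP) lies at the very end of the fingers, on their centre line; the grasp point (between the pads) lies 19 mm behind it; z points along the fingers, y is the line along which they close (so a half turn about z gives the same grasp; the last joint's range is limited). The gripper opens to 85 mm and grips with 20 to 120 N. Pads are 22 mm wide; open, the fingers measure 114 mm over their backs; the gripper's body (76 mm by 85 mm) begins 54 mm behind the grasp point. The pads swing forward as they close: fully open they stand 13 mm farther back than shut.
Start: joints at [-80.862, 21.807, 74.336, -0, 83.858, -12.336], TCP at [0.201, -0.512, 0.231] pointing down, gripper open.
Joint ranges: [-178.18, 178.18], [-50.72, 133.34], [12.68, 142.11], [-81.47, 261.47], [9.98, 163.14], [-165.26, 165.26]. Speed limits (degrees/s): [136.94, 136.94, 180, 180, 180, 180].

## Interface

Orientations are given as a 3x3 rotation matrix whose columns are the frame's x, y, z axes.
In Python, from rig import env gives the robot as it stands.
- The arm moves only by the tool move_arm, never from a script. Its argument "plan" is a list of rows, each a list of 7 numbers: the turn, a rotation vector about the tool's x, y, z in degrees, then the shift along the tool's x, y, z in cm, then the gripper command: -1 is shut, 1 is fully open, values between are in proportion. In form: [[ax, ay, az, tx, ty, tz, jaw], ...]. A call has 1 to 5 rows; each row is the pose to reach, as a shift and turn from the pose commanded when the call began, along the tool's axes at that moment; what a row does not reach only later rows make up. A row lasts 1/10 s, in which the tool goes at most 50 mm and 8.59 degrees, less where a joint would pass 70% of its speed; a pose out of reach is approached as far as the arm can. A call with a gripper value outside its range is refused whole. The fingers move at their own pace and stop on an object; "squeeze" is the grip in N (left out, the last holds). Time passes only in rows, so rows that repeat a pose let the fingers close. It gives the time, the measured TCP pose, the force, the opening and the grip force at its end, in the units of the state.
- env.observe(): the state, without advancing time (a new reading comes with each control period).
- env.get_image(name): name is "scene" or "top" or "wrist"; returns a dict with "color" (480x640x3 uint8, red, green, blue), "fov_y" (degrees; the focal length in pixels is half the picture's height over the tangent of half this angle, whatever the lens; pixels are square), "cx", "cy" (the principal point, pixels), "R" (3x3) and "t" (3): a world point X has camera coordinates R X + t. Camera axes: x right, y down, z forward; pixel columns grow to the right and rows downward; lengths in m; the calibration is good to about 2 mm. A picture is of the moment at which its call begins. There is no depth.
- env.close_job(): hands the job in; it is judged then, once.
Trained networks look in a picture, given as the dict that the camera call returned (one of the last four; its "shot" number tells which), for a name from the list of things; names that differ only in an ending like _2 or _b are one class to them, and where a whole thing is asked for, a point or a joint stands for the part that bears it (a point fixed in the world has none). Each returns a list of dicts, best first, with "conf" (0 to 1); they miss things now and then, are a little off and sometimes report something else, mostly with a low value. They report only what shows in the picture. A call takes as long as a camera call. They do not tell look-alikes from the thing itself.
- env.outline_of(target, picture): "mask" (480x640 bool, what is visible of it) and "bbox" ([centre column, centre row, width, height] in pixels, round what is visible of it).
- env.tip_of(target, picture): "pixel" ([column, row] in pixels: a listed point, or the origin of a listed thing).
The state is a dict: "time_s": time; "q": joint angles; "qvel": joint speeds; "joint_efforts": joint torques, N m; "position": TCP position; "tool_rot": TCP orientation; "ft_force": force on the tool from outside, world axes, zero at the start; "wrist_torque": the same for the moment, N m; "grip_width": finger opening in m; "gripper_force": force on a finger pad.
Only numpy, scipy, OpenCV 4.12 (cv2) and the standard library are available. Lean on these libraries where they do the work, as an engineer would, in place of code of your own. Each camera call takes 0.05 s, during which the arm holds its last target. There are 200 camera calls.

## Task

Put the long-nosed half mask from the bench into the drying carousel: with the handwheel on top, turn the carousel until its empty full-width saddle stands in the middle of the open corner of the dust hood, lay the mask squarely on that saddle and let go, then turn the wheel on until the mask is right under the drying lamp in the opposite corner. Leave the other things on the bench where they are.

Things in the scene. Friction and masses are not known exactly. Their poses are not given: they have to be found in the camera images.
- mask: The mask to dry: white rigid half mask, no mouth, 90 g, face up on its temple edges. 151 mm across (x), 80 cheek to brow (+y). 5 mm sheet bent roof-like: flat middle 56 wide, its top 42 mm above the origin, wings sloping down 40 deg. Grip: the flat-sided nose, 24 wide (x), over the origin, 42 to 72 mm above it, 34 mm long to -y, lower to the brow. Origin: midway between the temple edges; z up.
- saddle (a point): Empty full-width saddle on the carousel: pale wooden block, 132 mm across (x, tangential), 66 long (y, radial), flat ridge 55 wide and 50 mm above the disc, wings at 40 deg, 130 mm from the axis. Its frame is that of a mask seated on it (x either way round): origin 12.7 mm above the disc. Other stations: child's saddle 68 mm across, full-face dome, a same saddle with a mask pinned on.
- dryer: Carousel's fixed housing: grey base 420 mm square, 44 tall; clear dust hood, top at 159 mm, over 3 quarters of it; the quarter at its -x +y corner is open above and at the sides (loading point). Origin: underside, on the vertical axis, z up. Dark flat lamp box (112 mm square, top at 189) on the +x -y corner. The disc (380 mm across, top at 58) turns endlessly; friction holds it where left.
- crank_grip (a point): Grip point, 230 mm above the bench, on the axis of the handwheel's upright black handle: 22 mm thick, from 192 to 258 mm high, spinning freely on its pin. It stands 70 mm from the carousel's axis, straight across from the empty saddle, on a wheel (160 mm across, top at 190) fixed to the carousel: 1:1, either way. About 3 to 5 N turns it.
- bay (a point): Loading point: fixed point in the middle of the hood's open corner, 130 mm from the carousel's axis, at the height of the saddle's origin. The saddle stands in the open corner when its origin is here.
- lamp (a point): Drying place: fixed point below the lamp, in the corner across from the opening, 130 mm from the carousel's axis, at the height of the saddle's origin. The mask is under the lamp when the saddle's origin is here.
- carousel (a joint): Turning angle of the carousel in rad about the vertical axis, growing anticlockwise seen from above; 0 (or any full turn) when the empty saddle is in the middle of the open corner, pi when it is under the lamp.
- brush_jar: bystander: green glass jar of upright brushes, jar 72 mm wide and 95 mm tall, brush tips up to about 210 mm high; origin at the centre of its foot
- varnish_jar: bystander: glass jar with a steel lid, 72 mm wide, 85 mm tall; origin at the centre of its foot
- paint_bowl: bystander: white ceramic bowl, 96 mm wide, 45 mm tall; origin at the centre of its foot
- full_mask: bystander: blank full-face mask with a mouth, lying face up, 120 x 164 mm, about 75 mm tall; origin at the centre of its underside
- paint_can: bystander: bare metal can, 74 mm wide, 80 mm tall; origin at the centre of its foot
Not all that is in view belongs to the job. Leave any yellow look-alike of the mask alone.

How it is judged (in metres and radians):
On the way, in this order (a step that is already met when the one before it is completed fails the run):
1. the empty full-width saddle stands in the open corner (within 30 mm), the mask not yet on it (horizontal distance between saddle and bay below 0.03 m and velocity of joint carousel between -0.1 and 0.1 rad/s and distance between mask and saddle above 0.06 m), for 0.2 s.
2. the mask lies on the saddle, square and level (origin within 12 mm, 10 degrees, tilt under 7 degrees), let go, the saddle still in the open corner (within 30 mm) (distance between mask and saddle below 0.012 m and angle between the x axis of mask and the x axis of saddle, either way round below 0.17 rad and angle between mask's own z axis and vertical below 0.12 rad and contact force between the fingers and mask below 0.1 N and horizontal distance between saddle and bay below 0.03 m), for 0.2 s.
At the end, for the whole second after the job is handed in: The mask rests, let go, square and level on the full-width saddle (origins within 12 mm, x axes within 10 degrees either way round, tilt under 7 degrees); the saddle is still, within 30 mm of its place under the lamp; each bystander is within 40 mm of its start (distance between mask and saddle below 0.012 m and angle between the x axis of mask and the x axis of saddle, either way round below 0.17 rad and angle between mask's own z axis and vertical below 0.12 rad and contact force between the fingers and mask below 0.1 N and horizontal distance between saddle and lamp below 0.03 m and velocity of joint carousel between -0.05 and 0.05 rad/s and linear speed of mask below 0.02 m/s); the robot touches nothing.
It fails at once if a bystander on the bench is pushed more than 40 mm away (distance of any of brush_jar, varnish_jar, paint_bowl, full_mask, paint_can from where it was at the start of the episode above 0.04 m).
It also fails if it takes over 72 s, if anything falls off the work surface, if the arm or the gripper's body presses on something with over 40 N, if the wrist force passes 120 N, or if a joint passes its speed limit or range.

## Working session

There is one attempt and no reset: what is moved stays moved. The work goes in short steps, Python scripts to look and compute and a tool call to move; the robot and the scene stay as the last step left them, time stands still between calls to the robot, and variables do not carry over. Pictures are saved under pics/ and viewed, at most 10 in all, crops included, and the job is handed in when it is done.

Besides the shell and the picture viewer there is one more tool, called after ">>>" as a command line: name --pt "numbers of a row" for each row, then --argument value for the rest. move_arm: Moves the arm, as the interface text tells. Its arguments: {"type":"object","properties":{"plan":{"type":"array"},"squeeze":{"type":"number"}},"required":["plan"]}

```bash
mkdir -p pics; cat > h.py <<'E'
from rig import env
import numpy as np, cv2
def f(p): return 240/np.tan(np.radians(p["fov_y"])/2)
def proj(p,X):
    c=np.array(p["R"])@np.array(X)+np.array(p["t"]); return c[:2]/c[2]*f(p)+[p["cx"],p["cy"]]
def ray(p,px,z):
    R=np.array(p["R"]);t=np.array(p["t"]);o=-R.T@t
    d=R.T@np.array([(px[0]-p["cx"])/f(p),(px[1]-p["cy"])/f(p),1]); return o+d*(z-o[2])/d[2]
def save(p,n): cv2.imwrite("pics/"+n,cv2.cvtColor(p["color"],cv2.COLOR_RGB2BGR))
E
python3 - <<'E'
from h import *
for c in ["top","scene"]:
    p=env.get_image(c); save(p,c+"0.png"); print(c,f(p),-np.array(p["R"]).T@np.array(p["t"]))
    for n,z in [("mask",0),("saddle",.0707),("dryer",0),("crank_grip",.23),("bay",.0707),("lamp",.0707),("brush_jar",0),("varnish_jar",0),("paint_bowl",0),("full_mask",0),("paint_can",0)]:
        for r in env.tip_of(n,p)[:3]: print(n,np.round(r["pixel"]),round(r["conf"],2),np.round(ray(p,r["pixel"],z),3))
E
```

```text
top 555.7310201157323 [0.33970994 0.15653752 1.5146595 ]
mask [245. 242.] 0.8 [0.482 0.323 0.   ]
mask [127. 299.] 0.7 [0.325 0.638 0.   ]
saddle [178. 204.] 0.74 [0.575 0.491 0.071]
dryer [440. 207.] 0.91 [ 0.579 -0.215  0.   ]
crank_grip [439. 170.] 0.61 [ 0.63  -0.157  0.23 ]
bay [408. 223.] 0.73 [ 0.527 -0.113  0.071]
bay [243. 314.] 0.72 [0.287 0.318 0.071]
brush_jar [237. 175.] 0.67 [0.668 0.349 0.   ]
varnish_jar [277. 179.] 0.98 [0.657 0.237 0.   ]
paint_bowl [194. 267.] 0.85 [0.412 0.462 0.   ]
paint_bowl [237. 174.] 0.57 [0.669 0.348 0.   ]
full_mask [183. 205.] 0.62 [0.582 0.494 0.   ]
paint_can [244. 312.] 0.81 [0.29  0.324 0.   ]
scene 507.4408217609789 [ 1.16179963 -0.11189861  1.11843856]
mask [369. 252.] 0.94 [0.481 0.319 0.   ]
mask [370. 316.] 0.75 [0.657 0.232 0.   ]
mask [442. 179.] 0.58 [0.332 0.64  0.   ]
saddle [221. 307.] 0.44 [ 0.524 -0.1    0.071]
dryer [189. 362.] 0.67 [ 0.592 -0.209  0.   ]
crank_grip [196. 324.] 0.67 [ 0.638 -0.156  0.23 ]
bay [219. 307.] 0.91 [ 0.523 -0.102  0.071]
brush_jar [414. 300.] 0.77 [0.66  0.354 0.   ]
brush_jar [443. 254.] 0.41 [0.568 0.497 0.   ]
varnish_jar [373. 315.] 0.77 [0.656 0.24  0.   ]
varnish_jar [412. 301.] 0.69 [0.662 0.348 0.   ]
paint_bowl [407. 216.] 0.81 [0.411 0.473 0.   ]
paint_bowl [189. 362.] 0.27 [ 0.591 -0.209  0.   ]
full_mask [444. 255.] 0.94 [0.573 0.498 0.   ]
paint_can [341. 199.] 0.88 [0.279 0.33  0.   ]
```

View pics/top0.png

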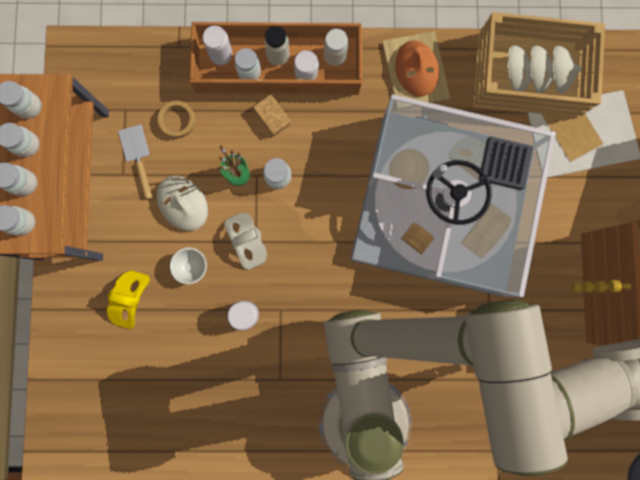

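View pics/scene0.png

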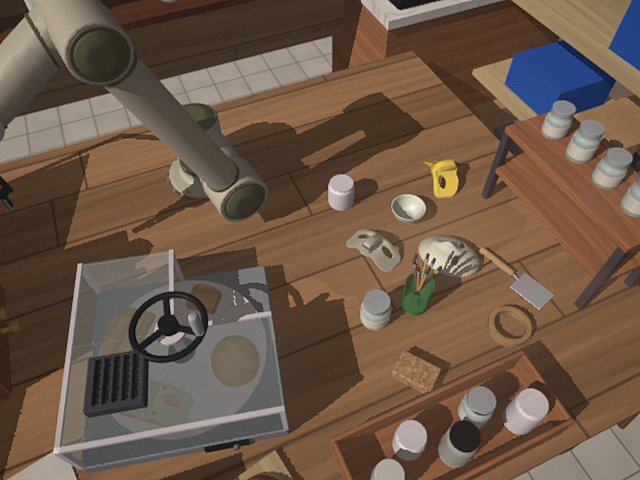

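```bash
python3 - <<'E'
from h import *
T=env.get_image("top"); S=env.get_image("scene")
def crop(p,x,y,w,h): return cv2.resize(p["color"][y:y+h,x:x+w],(400,300),interpolation=cv2.INTER_CUBIC)
im=np.vstack([np.hstack([crop(T,340,90,240,180),crop(S,60,240,240,180)]),np.hstack([crop(T,195,195,100,75),crop(S,325,215,100,75)])])
save({"color":im},"c1.png")
for p,n in [(T,"top"),(S,"scene")]:
    for t in ["mask","saddle","crank_grip","dryer"]:
        for r in env.outline_of(t,p)[:2]:
            m=r["mask"].astype(np.uint8); c=max(cv2.findContours(m,0,1)[0],key=len)
            print(n,t,round(r["conf"],2),np.round(r["bbox"]),[np.round(x,1) for x in cv2.minAreaRect(c)])
g=cv2.cvtColor(T["color"],cv2.COLOR_RGB2GRAY); m=(g<50).astype(np.uint8); m[:, :420]=0; m[:145]=0; m[230:]=0; m[:,495:]=0
n,l,s,c=cv2.connectedComponentsWithStats(m); i=1+np.argmax(s[1:,4]); print(s[i],c[i])
pt=cv2.findNonZero((l==i).astype(np.uint8)); ce,ra=cv2.minEnclosingCircle(pt); print(ce,ra,ray(T,ce,.185),ra*1.325/f(T))
# housing corners (base top front etc)
for px in [(390,98),(552,132),(525,295)]: print(px,ray(T,px,.159))
print((355,262),ray(T,(355,262),.044))
E
```

```text
top mask 0.77 [245. 240.  39.  56.] [array([246.6, 239.4]), array([54.8, 29.7]), np.float64(65.8)]
top mask 0.62 [127. 301.  44.  59.] [array([124.3, 297.6]), array([33.8, 57.2]), np.float64(18.4)]
top saddle 0.68 [435. 214. 112. 112.] [array([427.2, 200.5]), array([102.8, 118.6]), np.float64(40.8)]
top dryer 0.75 [455. 196. 203. 201.] [array([454.1, 196.6]), array([175.5, 171.6]), np.float64(13.0)]
scene mask 0.89 [441. 180.  30.  39.] [array([442.6, 178.9]), array([38. , 28.7]), np.float64(85.2)]
scene mask 0.81 [372. 250.  52.  42.] [array([375. , 248.5]), array([55., 29.]), np.float64(34.9)]
scene saddle 0.71 [194. 321. 132.  85.] [array([184.7, 316.1]), array([ 67.5, 123.9]), np.float64(58.0)]
scene saddle 0.28 [375. 311.  31.  44.] [array([374.7, 309.9]), array([29.7, 39.8]), np.float64(18.4)]
scene crank_grip 0.68 [195. 325.  15.  18.] [array([195.3, 323.6]), array([22.8, 11.6]), np.float64(63.4)]
scene dryer 0.75 [172. 361. 236. 223.] [array([158.5, 356.6]), array([208. , 236.9]), np.float64(81.7)]
[427 145  68  79 973] [464.47995889 188.75745118]
(467.5, 181.5) 45.10552978515625 [ 0.61334704 -0.23730692  0.185     ] 0.10754272265184307
(390, 98) [ 0.83181344 -0.05468317  0.159     ]
(552, 132) [ 0.74600214 -0.46173118  0.159     ]
(525, 295) [ 0.33817382 -0.37805224  0.159     ]
(355, 262) [0.42441835 0.02611428 0.044     ]
```

View pics/c1.png

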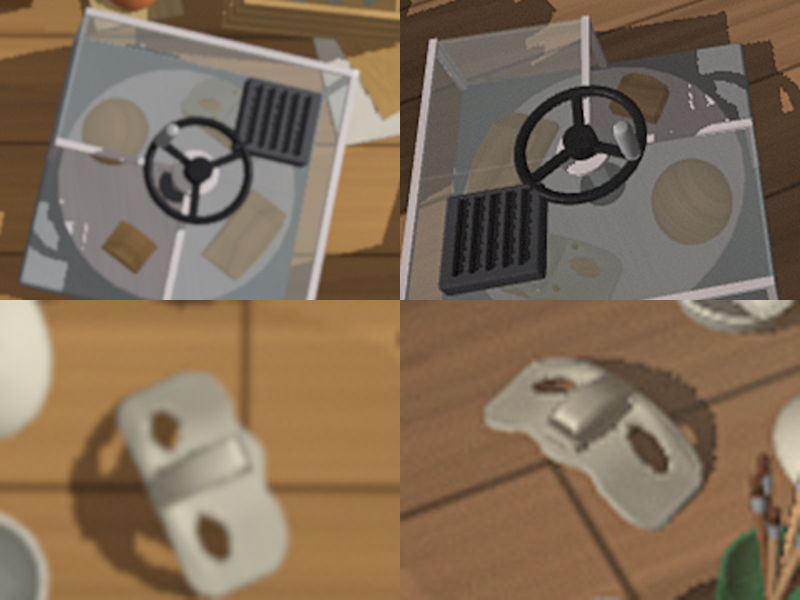

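The crops show the white mask at top px (245,242), the yellow look-alike at (127,299) and the full-face mask at (183,205). I choose the white one. The handle is at top px (443,168), the hub at (459,193), the empty full-width saddle at (487,230) under the hood, and the child's saddle at (418,237) in the open corner.

```bash
cat >> h.py <<'E'
def st(): 
    s=env.observe(); return np.array(s["position"]),np.array(s["tool_rot"]),s
def to(*P):
    p,R,s=st()
    for q in P: print("to",q,"tool cm",np.round(R.T@(np.array(q)-p)*100,2))
def pose(): 
    p,R,s=st(); print(np.round(p,4),"R",np.round(R,3).tolist(),"t",s["time_s"],"w",s["grip_width"],"F",np.round(s["ft_force"],1),"yaw of jaw",round(np.degrees(np.arctan2(R[1,1],R[0,1])),1))
E
python3 - <<'E'
from h import *
T=env.get_image("top"); S=env.get_image("scene")
print("hub",ray(T,(459.4,192.6),.195),ray(S,(408-240+0.,324.6),.195))
print("handle top",ray(T,(442.5,168.5),.255),ray(S,(60+.6*622,240+.6*128),.255) )
# mask ends from top crop: scale .25, z~0.042 nose
c=lambda x,y:(195+x*.25,195+(y-300)*.25)
for n,q,z in [("nose a",c(160,485),.045),("nose b",c(245,452),.072),("wing1 a",c(122,408),0.),("wing1b",c(200,372),0.),("wing2a",c(205,595),0.),("wing2b",c(285,550),0.)]: print(n,np.round(ray(T,q,z),3))
pose(); to((.201,-.512,.32),(.635,-.156,.32))
E
```

```text
hub [ 0.58397887 -0.21397026  0.195     ] [ 0.59464014 -0.21056139  0.195     ]
handle top [ 0.62928054 -0.15932171  0.255     ] [0.82126893 0.26220976 0.255     ]
nose a [0.479 0.344 0.045]
nose b [0.498 0.286 0.072]
wing1 a [0.536 0.377 0.   ]
wing1b [0.561 0.324 0.   ]
wing2a [0.408 0.318 0.   ]
wing2b [0.439 0.264 0.   ]
[ 0.2013 -0.5118  0.2313] R [[0.931, 0.366, -0.0], [0.366, -0.931, 0.0], [0.0, -0.0, -1.0]] t 1.8 w 0.08521893988944142 F [-0.4  0.1  0.7] yaw of jaw -68.5
to (0.201, -0.512, 0.32) tool cm [-0.04  0.01 -8.87]
to (0.635, -0.156, 0.32) tool cm [ 53.38 -17.23  -8.87]
```

>>> move_arm --pt "0 0 0 2 -0.6 -4 1" --pt "0 0 0 6 -2 -8.5 1" --pt "0 0 0 10.5 -3.4 -9 1" --pt "0 0 0 15 -4.8 -9 1" --pt "0 0 0 19.5 -6.3 -9 1"

```text
time_s: 2.3
position: [0.36, -0.3814, 0.322]
tool_rot: [[0.931, 0.365, 0.001], [0.365, -0.931, -0.001], [0.0, 0.001, -1.0]]
ft_force: [0.1, -0.5, -0.0]
grip_width: 0.0853
gripper_force: 0.0
```

>>> move_arm --pt "0 0 0 4.5 -1.4 0 1" --pt "0 0 0 9 -2.9 0 1" --pt "0 0 0 13.5 -4.4 0 1" --pt "0 0 0 18 -5.8 0 1" --pt "0 0 0 22.5 -7.3 0 1"

```text
time_s: 2.8
position: [0.5427, -0.2308, 0.3214]
tool_rot: [[0.931, 0.366, 0.0], [0.366, -0.931, -0.0], [0.0, 0.0, -1.0]]
ft_force: [0.1, -0.3, -0.3]
grip_width: 0.0856
gripper_force: 0.0
```

```bash
python3 - <<'E'
from h import *
p=env.get_image("wrist"); save(p,"w1.png")
for n,z in [("crank_grip",.23),("saddle",.0707),("bay",.0707),("lamp",.0707)]:
    for r in env.tip_of(n,p)[:2]: print(n,np.round(r["pixel"]),round(r["conf"],2),np.round(ray(p,r["pixel"],z),3))
pose(); to((.632,-.157,.30))
E
```

```text
crank_grip [260.  77.] 0.9 [ 0.631 -0.158  0.23 ]
bay [202. 170.] 0.89 [ 0.523 -0.1    0.071]
[ 0.5412 -0.2325  0.3212] R [[0.931, 0.366, -0.0], [0.366, -0.931, -0.0], [-0.0, -0.0, -1.0]] t 3.05 w 0.0853566241264311 F [ 0.9 -0.1 -0.4] yaw of jaw -68.5
to (0.632, -0.157, 0.3) tool cm [11.21 -3.7   2.11]
```

View pics/w1.png

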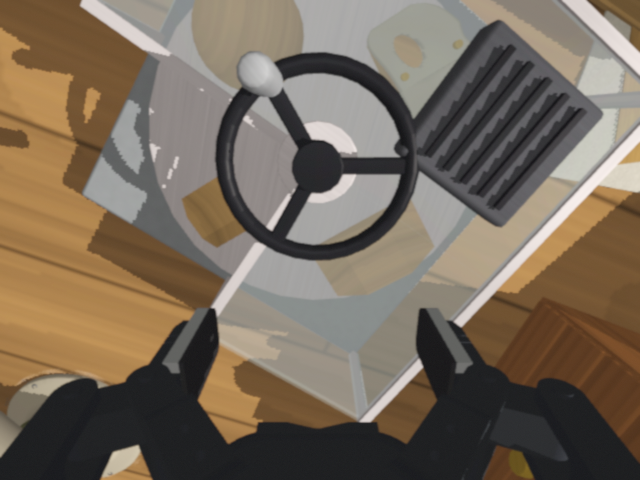

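The wrist picture shows the handle at (260,77), the hub at (317,165), the full-width saddle at (378,250) and the lamp box at (510,125).

>>> move_arm --pt "0 0 0 4 -1.3 0 1" --pt "0 0 0 8 -2.6 0 1" --pt "0 0 0 11.1 -3.7 1 1" --pt "0 0 0 11.1 -3.7 4 1" --pt "0 0 0 11.1 -3.7 7 1"

```text
time_s: 3.55
position: [0.631, -0.1581, 0.2507]
tool_rot: [[0.931, 0.365, 0.001], [0.365, -0.931, -0.001], [0.001, 0.001, -1.0]]
ft_force: [-0.0, -1.2, -0.9]
grip_width: 0.0857
gripper_force: 0.0
```

>>> move_arm --pt "0 0 0 0 0 2 1" --pt "0 0 0 0 0 4 0.3" --pt "0 0 0 0 0 4 -1" --pt "0 0 0 0 0 4 -1" --pt "0 0 0 0 0 4 -1" --squeeze 25

```text
time_s: 4.05
position: [0.6314, -0.1581, 0.213]
tool_rot: [[0.931, 0.365, 0.002], [0.365, -0.931, -0.001], [0.002, 0.002, -1.0]]
ft_force: [0.9, 0.4, 0.2]
grip_width: 0.0279
gripper_force: 0.0
```

```bash
python3 - <<'E'
from h import *
pose()
h=st()[0]
T=env.get_image("top")
print([ (n,r["pixel"],np.round(ray(T,r["pixel"],.0707),3)) for n in ["bay"] for r in env.tip_of(n,T)[:1]])
A=np.array([.586,-.2145]); v=h[:2]-A; a0=np.degrees(np.arctan2(v[1],v[0])); r=np.hypot(*v); print("angle",a0,"r",r)
for a in np.arange(a0,-58,-9): to((A[0]+.07*np.cos(np.radians(a)),A[1]+.07*np.sin(np.radians(a)),h[2]))
E
```

```text
[ 0.6314 -0.1581  0.213 ] R [[0.931, 0.365, 0.002], [0.365, -0.931, -0.001], [0.002, 0.002, -1.0]] t 4.05 w 0.027919921255391226 F [0.9 0.4 0.2] yaw of jaw -68.6
[('bay', [243.0, 314.3], array([0.288, 0.318, 0.071]))]
angle 51.20314977502514 r 0.07241539957102704
to (np.float64(0.6298592676994716), np.float64(-0.15994393125539488), np.float64(0.21297643077849526)) tool cm [-0.22  0.11  0.  ]
to (np.float64(0.6378537367625695), np.float64(-0.16747670807186985), np.float64(0.21297643077849526)) tool cm [0.25 1.11 0.01]
to (np.float64(0.6445713947338869), np.float64(-0.1761673543969739), np.float64(0.21297643077849526)) tool cm [0.56 2.16 0.01]
to (np.float64(0.6498468305795417), np.float64(-0.18580187767558146), np.float64(0.21297643077849526)) tool cm [0.7  3.25 0.01]
to (np.float64(0.653550145560846), np.float64(-0.19614304396942364), np.float64(0.21297643077849526)) tool cm [0.66 4.35 0.02]
to (np.float64(0.6555901517723622), np.float64(-0.20693621944398283), np.float64(0.21297643077849526)) tool cm [0.46 5.43 0.02]
to (np.float64(0.6559166174907705), np.float64(-0.2179156402985796), np.float64(0.21297643077849526)) tool cm [0.09 6.46 0.02]
to (np.float64(0.6545215040466059), np.float64(-0.2288109567531651), np.float64(0.21297643077849526)) tool cm [-0.44  7.43  0.02]
to (np.float64(0.65143916376298), np.float64(-0.23935388995714524), np.float64(0.21297643077849526)) tool cm [-1.11  8.29  0.02]
to (np.float64(0.6467454940873764), np.float64(-0.24928483790504877), np.float64(0.21297643077849526)) tool cm [-1.91  9.05  0.03]
to (np.float64(0.640556068744605), np.float64(-0.2583592676994717), np.float64(0.21297643077849526)) tool cm [-2.82  9.67  0.03]
to (np.float64(0.6330232919281301), np.float64(-0.26635373676256946), np.float64(0.21297643077849526)) tool cm [-3.81 10.14  0.03]
to (np.float64(0.624332645603026), np.float64(-0.273071394733887), np.float64(0.21297643077849526)) tool cm [-4.87 10.44  0.02]
```

>>> move_arm --pt "0 0 0 0 0 0 -1" --pt "0 0 0 -0.1 0.05 0 -1" --pt "0 0 0 0.0 0.5 0 -1" --pt "0 0 0 0.25 1.1 0 -1" --pt "0 0 0 0.55 2.15 0 -1"

```text
time_s: 4.65
position: [0.6447, -0.1722, 0.213]
tool_rot: [[0.929, 0.369, 0.002], [0.369, -0.929, 0.004], [0.003, -0.003, -1.0]]
ft_force: [0.6, 9.4, 7.9]
grip_width: 0.0211
gripper_force: 27.0
```

```bash
cat >> h.py <<'E'
def arc(A,r,end,step):
    h=st()[0]; v=h[:2]-A; a0=np.degrees(np.arctan2(v[1],v[0])); print("angle",a0,"r",np.hypot(*v))
    p,R,s=st()
    for a in np.append(np.arange(a0,end,step)[1:],end):
        print(round(a,1),np.round(R.T@(np.array([A[0]+r*np.cos(np.radians(a)),A[1]+r*np.sin(np.radians(a)),h[2]])-p)*100,2))
E
python3 - <<'E'
from h import *
pose(); arc(np.array([.586,-.2145]),.07,-57,-9)
E
```

```text
[ 0.6447 -0.1722  0.213 ] R [[0.929, 0.369, 0.002], [0.369, -0.929, 0.004], [0.003, -0.003, -1.0]] t 4.65 w 0.02106824758412821 F [0.6 9.4 7.9] yaw of jaw -68.4
angle 35.75139092547459 r 0.07236090539274004
26.8 [-0.05  1.14 -0.  ]
17.8 [-0.03  2.24 -0.01]
8.8 [-0.19  3.33 -0.01]
-0.2 [-0.52  4.37 -0.02]
-9.2 [-1.01  5.36 -0.02]
-18.2 [-1.65  6.25 -0.02]
-27.2 [-2.42  7.04 -0.03]
-36.2 [-3.3   7.69 -0.03]
-45.2 [-4.27  8.2  -0.04]
-54.2 [-5.31  8.55 -0.04]
-57.0 [-5.64  8.63 -0.05]
```

>>> move_arm --pt "0 0 0 0.15 0.8 0 -1" --pt "0 0 0 0.15 1.9 0 -1" --pt "0 0 0 0 2.95 0 -1" --pt "0 0 0 -0.35 4 0 -1" --pt "0 0 0 -0.85 5 0 -1"

```text
time_s: 5.15
position: [0.6571, -0.2236, 0.213]
tool_rot: [[0.93, 0.369, 0.008], [0.369, -0.93, 0.001], [0.007, 0.002, -1.0]]
ft_force: [9.1, 4.7, 4.6]
grip_width: 0.0212
gripper_force: 26.7
```

```bash
python3 - <<'E'
from h import *
pose(); arc(np.array([.586,-.2145]),.07,-57,-9);arc(np.array([.585,-.2165]),.07,-57,-9)
E
```

```text
[ 0.6571 -0.2236  0.213 ] R [[0.93, 0.369, 0.008], [0.369, -0.93, 0.001], [0.007, 0.002, -1.0]] t 5.15 w 0.02117404009654899 F [9.1 4.7 4.6] yaw of jaw -68.4
angle -7.296137618068824 r 0.07170686859853359
-16.3 [-0.75  0.83 -0.  ]
-25.3 [-1.5   1.65 -0.01]
-34.3 [-2.35  2.33 -0.01]
-43.3 [-3.31  2.87 -0.02]
-52.3 [-4.34  3.26 -0.03]
-57.0 [-4.9   3.39 -0.03]
angle -5.627198234761335 r 0.0724755205515641
-14.6 [-0.8   0.82 -0.  ]
-23.6 [-1.52  1.65 -0.01]
-32.6 [-2.35  2.36 -0.01]
-41.6 [-3.29  2.93 -0.02]
-50.6 [-4.31  3.35 -0.02]
-57.0 [-5.06  3.54 -0.03]
```

>>> move_arm --pt "0 0 0 -0.5 0.75 0 -1" --pt "0 0 0 -1.25 1.55 0 -1" --pt "0 0 0 -2.1 2.25 0 -1" --pt "0 0 0 -3.05 2.8 0 -1" --pt "0 0 0 -4.1 3.2 0 -1"

```text
time_s: 5.65
position: [0.6296, -0.2695, 0.213]
tool_rot: [[0.93, 0.367, 0.005], [0.367, -0.93, -0.001], [0.005, 0.003, -1.0]]
ft_force: [4.2, 2.9, 6.9]
grip_width: 0.0209
gripper_force: 26.9
```

```bash
python3 - <<'E'
from h import *
p=env.get_image("top"); save(p,"t2.png")
for n,z in [("dryer",0),("saddle",.0707),("bay",.0707)]:
    for r in env.tip_of(n,p)[:2]: print(n,np.round(r["pixel"]),round(r["conf"],2),np.round(ray(p,r["pixel"],z),3))
pose(); arc(np.array([.586,-.2145]),.07,-57,-9);arc(np.array([.585,-.2165]),.07,-57,-9)
save({"color":cv2.resize(p["color"][90:300,330:580],(750,600)[:2] if 0 else (714,600))},"t2c.png")
E
```

```text
dryer [442. 205.] 0.96 [ 0.584 -0.221  0.   ]
saddle [411. 229.] 0.72 [ 0.509 -0.119  0.071]
saddle [248. 242.] 0.22 [0.476 0.308 0.071]
bay [408. 223.] 0.83 [ 0.526 -0.111  0.071]
[ 0.6279 -0.2707  0.213 ] R [[0.931, 0.365, 0.002], [0.365, -0.931, -0.002], [0.001, 0.003, -1.0]] t 5.85 w 0.020925780893176225 F [-1.9 -2.4  7.2] yaw of jaw -68.6
angle -53.314970803956065 r 0.07006554748340235
-57.0 [-0.44  0.1  -0.  ]
angle -51.65879182728673 r 0.0690879605758719
-57.0 [-0.61  0.25  0.  ]
```

View pics/t2c.png

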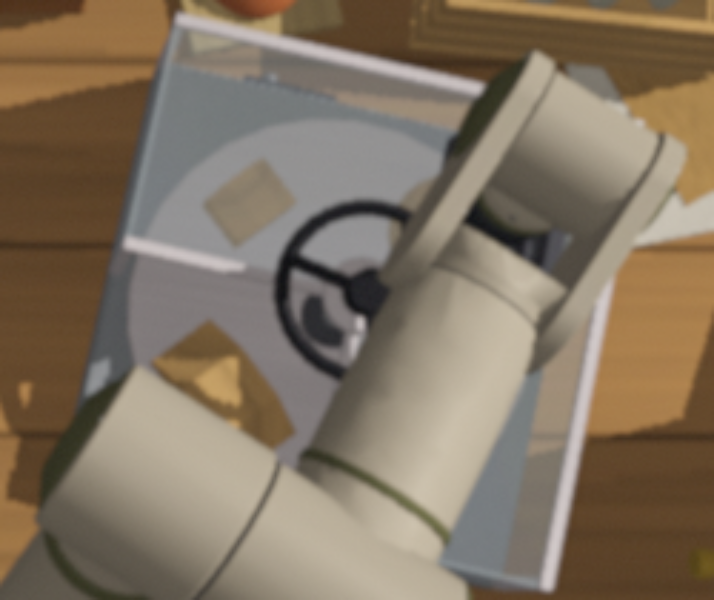

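The saddle, at crop (225,385), is nearly central in the open corner, so I nudge it a few degrees, let go and rise.

>>> move_arm --pt "0 0 0 -0.3 0.1 0 -1" --pt "0 0 0 -0.5 0.2 0 -1" --pt "0 0 0 -0.5 0.2 0 -1" --pt "0 0 0 -0.5 0.2 0 0.3" --pt "0 0 0 -0.5 0.2 0 0.3"

```text
time_s: 6.35
position: [0.6242, -0.2732, 0.2112]
tool_rot: [[0.931, 0.366, -0.0], [0.366, -0.931, 0.0], [-0.0, -0.0, -1.0]]
ft_force: [0.6, 0.4, -0.4]
grip_width: 0.0495
gripper_force: 0.0
```

>>> move_arm --pt "0 0 0 0 0 0 0.5" --pt "0 0 0 0 0 -3 0.7" --pt "0 0 0 0 0 -7 1" --pt "0 0 0 -2 -1 -10 1" --pt "0 0 0 -5 -3 -10 1"

```text
time_s: 6.85
position: [0.5677, -0.2646, 0.3147]
tool_rot: [[0.93, 0.366, 0.006], [0.367, -0.93, -0.004], [0.004, 0.006, -1.0]]
ft_force: [0.3, -0.3, 0.7]
grip_width: 0.0853
gripper_force: 0.0
```

```bash
python3 - <<'E'
from h import *
pose()
for c in ["wrist","top"]:
  p=env.get_image(c)
  for n,z in [("dryer",0),("crank_grip",.23),("saddle",.0707),("bay",.0707)]:
    for r in env.tip_of(n,p)[:2]: print(c,n,np.round(r["pixel"]),round(r["conf"],2),np.round(ray(p,r["pixel"],z),3))
to((.48,.32,.30))
E
```

```text
[ 0.5677 -0.2646  0.3147] R [[0.93, 0.366, 0.006], [0.367, -0.93, -0.004], [0.004, 0.006, -1.0]] t 6.85 w 0.08527448169079536 F [ 0.3 -0.3  0.7] yaw of jaw -68.5
wrist crank_grip [361. 174.] 0.75 [ 0.625 -0.273  0.23 ]
top dryer [441. 205.] 0.77 [ 0.584 -0.216  0.   ]
top dryer [406. 224.] 0.48 [ 0.531 -0.118  0.   ]
top crank_grip [489. 173.] 0.63 [ 0.626 -0.275  0.23 ]
top saddle [408. 224.] 0.88 [ 0.523 -0.113  0.071]
top bay [405. 225.] 0.82 [ 0.521 -0.104  0.071]
to (0.48, 0.32, 0.3) tool cm [ 13.27 -57.53   1.1 ]
```

>>> move_arm --pt "0 0 -8 0.9 -4 0 1" --pt "0 0 -16 1.9 -8.5 0 1" --pt "0 0 -24 2.9 -13 0 1" --pt "0 0 -32 4 -17.5 0 1" --pt "0 0 -40 5 -22 0 1"

```text
time_s: 7.85
position: [0.5325, -0.039, 0.3112]
tool_rot: [[0.473, 0.881, 0.0], [0.881, -0.473, 0.0], [0.0, 0.0, -1.0]]
ft_force: [0.6, -0.2, 0.1]
grip_width: 0.0852
gripper_force: 0.0
```

```bash
python3 - <<'E'
from h import *
pose(); to((.42,.26,.30))
E
```

```text
[ 0.5325 -0.039   0.3112] R [[0.473, 0.881, 0.0], [0.881, -0.473, 0.0], [0.0, 0.0, -1.0]] t 7.85 w 0.08521180035484781 F [ 0.6 -0.2  0.1] yaw of jaw -28.2
to (0.42, 0.26, 0.3) tool cm [ 21.03 -24.05   1.12]
```

```bash
python3 - <<'E'
from h import *
to((.515,.25,.30))
E
```

```text
to (0.515, 0.25, 0.3) tool cm [ 24.64 -15.2    1.12]
```

>>> move_arm --pt "0 0 -8 4 -2.5 0 1" --pt "0 0 -16 8 -5 0 1" --pt "0 0 -24 12 -7.5 0 1" --pt "0 0 -32 16 -10 0 1" --pt "0 0 -40 20 -12.5 0.5 1"

```text
time_s: 8.35
position: [0.5184, 0.1969, 0.3068]
tool_rot: [[-0.205, 0.979, 0.002], [0.979, 0.205, 0.0], [-0.0, 0.002, -1.0]]
ft_force: [0.9, -0.6, 0.2]
grip_width: 0.0852
gripper_force: 0.0
```

>>> move_arm --pt "0 0 -7 1 -4.5 0 1" --pt "0 0 -13 1.5 -5.3 0.5 1" --pt "0 0 -13 1.5 -5.3 0.5 1"

```text
time_s: 8.65
position: [0.4625, 0.1997, 0.3012]
tool_rot: [[-0.417, 0.909, -0.001], [0.909, 0.417, -0.0], [0.0, -0.0, -1.0]]
ft_force: [0.5, 0.0, 1.0]
grip_width: 0.0852
gripper_force: 0.0
```

```bash
python3 - <<'E'
from h import *
pose()
p=env.get_image("wrist"); save(p,"w3.png")
for r in env.tip_of("mask",p)[:2]: print(np.round(r["pixel"]),round(r["conf"],2),np.round(ray(p,r["pixel"],0),3))
for r in env.outline_of("mask",p)[:1]:
    m=r["mask"].astype(np.uint8); c=max(cv2.findContours(m,0,1)[0],key=len); print(r["conf"],cv2.minAreaRect(c))
    b=cv2.boxPoints(cv2.minAreaRect(c)); print(np.round([ray(p,q,0.) for q in b],3))
E
```

```text
[0.4625 0.1997 0.3012] R [[-0.417, 0.909, -0.001], [0.909, 0.417, -0.0], [0.0, -0.0, -1.0]] t 8.65 w 0.08523614304436986 F [0.5 0.  1. ] yaw of jaw 24.6
[379. 103.] 0.72 [0.488 0.323 0.   ]
0.63 ((380.0, 104.5), (79.0, 130.0), 90.0)
[[0.402 0.327 0.   ]
 [0.538 0.39  0.   ]
 [0.584 0.314 0.   ]
 [0.439 0.247 0.   ]]
```

View pics/w3.png

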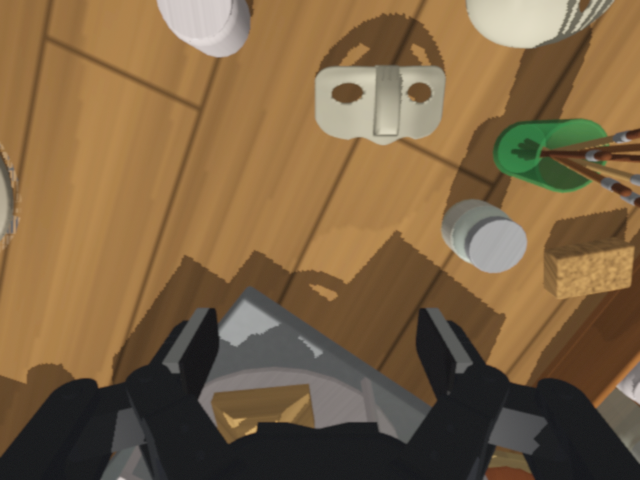

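The wrist picture shows the mask square in the view with its nose from (387,67) to (387,135), and the varnish jar at (485,235) and brush jar at (560,150) clear of it.

```bash
python3 - <<'E'
from h import *
p=env.get_image("wrist"); R=st()[1]; t=st()[0]
print("cam",-np.array(p["R"]).T@np.array(p["t"]))
for n,q,z in [("nose low-left",(375,135),.072),("nose low-right",(398,135),.072),("nose base",(387,135),.042),("nose top end",(388,67),.045),("wingL",(316,100),0),("wingR",(444,100),0),("tip",(379,103),0)]:
    X=ray(p,q,z); print(n,np.round(X,3),"rel tool cm",np.round(R.T@(X-t)*100,1))
# predict for origin guess
for O in [(.487,.322),(.484,.319)]:
    y=np.array([-.417,.909,0]);x=np.array([.909,.417,0]);O=np.array([*O,0])
    for P in [(-75.5,0,0),(75.5,0,0),(-75,-40,2),(-75,40,2),(75,-40,2),(75,40,2),(-12,-34,72),(12,-34,72),(-12,0,72),(12,0,72),(0,-40,42),(0,40,42)]:
        print(P,np.round(proj(p,O+x*P[0]/1e3+y*P[1]/1e3+np.array([0,0,P[2]/1e3]))))
E
```

```text
cam [0.43056427 0.27610814 0.44519315]
nose low-left [0.492 0.285 0.072] rel tool cm [ 6.7  6.  22.9]
nose low-right [0.513 0.295 0.072] rel tool cm [ 6.7  8.4 22.9]
nose base [0.509 0.291 0.042] rel tool cm [ 6.6  7.9 25.9]
nose top end [0.477 0.351 0.045] rel tool cm [13.4  7.5 25.6]
wingL [0.422 0.293 0.   ] rel tool cm [10.4 -0.  30.1]
wingR [0.56  0.356 0.   ] rel tool cm [10.4 15.2 30.1]
tip [0.491 0.321 0.   ] rel tool cm [10.1  7.5 30.1]
(-75.5, 0, 0) [313. 101.]
(75.5, 0, 0) [440. 100.]
(-75, -40, 2) [313. 136.]
(-75, 40, 2) [313.  63.]
(75, -40, 2) [436. 135.]
(75, 40, 2) [444.  63.]
(-12, -34, 72) [374. 133.]
(12, -34, 72) [398. 133.]
(-12, 0, 72) [376.  97.]
(12, 0, 72) [400.  97.]
(0, -40, 42) [380. 138.]
(0, 40, 42) [385.  57.]
(-75.5, 0, 0) [309. 102.]
(75.5, 0, 0) [436. 102.]
(-75, -40, 2) [310. 137.]
(-75, 40, 2) [309.  65.]
(75, -40, 2) [433. 137.]
(75, 40, 2) [440.  64.]
(-12, -34, 72) [370. 135.]
(12, -34, 72) [394. 135.]
(-12, 0, 72) [372.  99.]
(12, 0, 72) [396.  99.]
(0, -40, 42) [377. 139.]
(0, 40, 42) [381.  59.]
```

>>> move_arm --pt "0 0 0 3 2.5 2 1" --pt "0 0 0 6.5 5.3 4 1" --pt "0 0 0 9 7.4 7 1" --pt "0 0 0 9 7.4 12 1" --pt "0 0 0 9 7.4 16.5 1"

```text
time_s: 9.35
position: [0.4942, 0.3119, 0.134]
tool_rot: [[-0.413, 0.911, 0.0], [0.911, 0.413, 0.0], [-0.0, 0.0, -1.0]]
ft_force: [0.9, -0.1, 0.2]
grip_width: 0.0855
gripper_force: 0.0
```

>>> move_arm --pt "0 0 0 0 0 4 1" --pt "0 0 0 0 0 7.5 1" --pt "0 0 0 0 0 8.9 1" --pt "0 0 0 0 0 8.9 1"

```text
time_s: 9.75
position: [0.4934, 0.3107, 0.0449]
tool_rot: [[-0.412, 0.911, -0.004], [0.911, 0.412, -0.002], [0.0, -0.004, -1.0]]
ft_force: [-0.0, 0.8, 0.1]
grip_width: 0.0856
gripper_force: 0.0
```

```bash
python3 - <<'E'
from h import *
pose(); p=env.get_image("wrist"); save(p,"w4.png")
E
```

```text
[0.4934 0.3107 0.0449] R [[-0.412, 0.911, -0.004], [0.911, 0.412, -0.002], [0.0, -0.004, -1.0]] t 9.75 w 0.08562495647751932 F [-0.   0.8  0.1] yaw of jaw 24.3
```

View pics/w4.png

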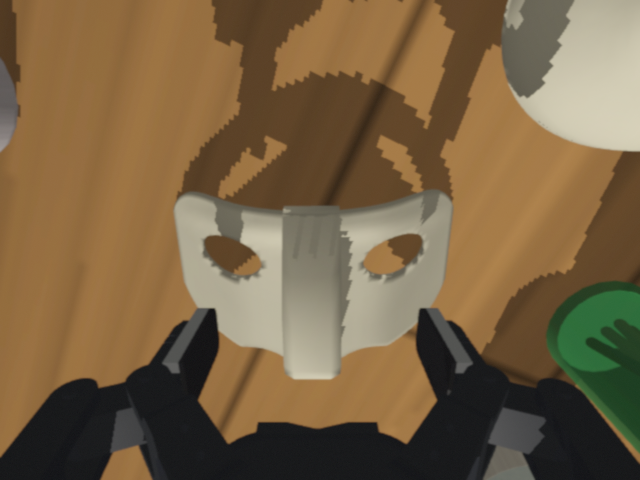

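The nose, at (312,290), is centred between the fingers, so I close.

>>> move_arm --pt "0 0 0 0 0 -0.2 0" --pt "0 0 0 0 0 -0.2 -0.5" --pt "0 0 0 0 0 -0.2 -1" --pt "0 0 0 0 0 -0.2 -1" --pt "0 0 0 0 0 -0.2 -1" --squeeze 30

```text
time_s: 10.3
position: [0.4937, 0.3115, 0.0499]
tool_rot: [[-0.414, 0.91, 0.001], [0.91, 0.414, 0.0], [-0.0, 0.001, -1.0]]
ft_force: [-0.1, 0.6, 3.7]
grip_width: 0.0231
gripper_force: 33.5
```

>>> move_arm --pt "0 0 0 0 0 0 -1" --pt "0 0 0 0 0 -2 -1" --pt "0 0 0 0 0 -6 -1" --pt "0 0 0 0 0 -11 -1" --pt "0 0 0 0 0 -15 -1"

```text
time_s: 10.8
position: [0.4935, 0.3115, 0.2016]
tool_rot: [[-0.414, 0.91, 0.001], [0.91, 0.414, 0.0], [-0.0, 0.001, -1.0]]
ft_force: [0.3, 1.0, -0.6]
grip_width: 0.0234
gripper_force: 32.9
```

```bash
python3 - <<'E'
from h import *
pose(); p=env.get_image("wrist"); save(p,"w5.png")
R=st()[1];t=st()[0]
for r in env.tip_of("mask",p)[:2]: print(r["pixel"],r["conf"], "rel tool cm",np.round(R.T@(ray(p,r["pixel"],t[2]-.048)-t)*100,2))
to((.515,-.106,.20))
E
```

```text
[0.4935 0.3115 0.2016] R [[-0.414, 0.91, 0.001], [0.91, 0.414, 0.0], [-0.0, 0.001, -1.0]] t 10.8 w 0.02335894029609437 F [ 0.3  1.  -0.6] yaw of jaw 24.5
[317.9, 246.1] 0.81 rel tool cm [ 1.57 -0.12  4.8 ]
to (0.515, -0.106, 0.2) tool cm [-38.88 -15.54   0.35]
```

View pics/w5.png

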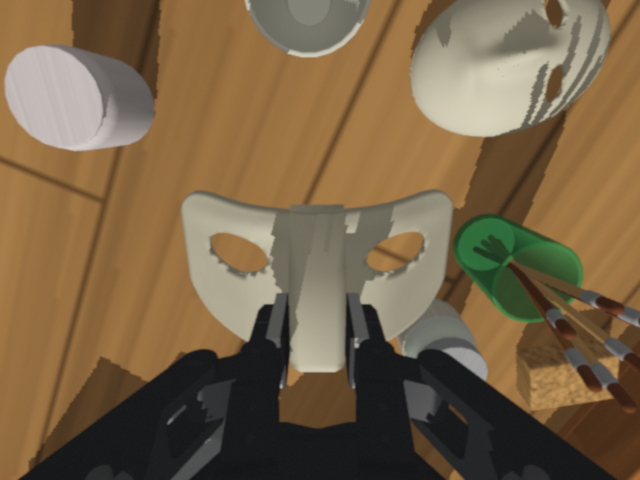

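Grip is good: 23 mm opening, nose at (318,290), mask level.

>>> move_arm --pt "0 0 8 -2 -0.8 -1 -1" --pt "0 0 16 -4.5 -1.8 -2 -1" --pt "0 0 24 -7.5 -3 -3 -1" --pt "0 0 32 -10.5 -4.2 -4 -1" --pt "0 0 40 -13.5 -5.4 -5 -1"

```text
time_s: 11.4
position: [0.4998, 0.165, 0.2485]
tool_rot: [[0.273, 0.962, -0.002], [0.962, -0.273, -0.0], [-0.001, -0.002, -1.0]]
ft_force: [-0.2, -0.6, -1.7]
grip_width: 0.0231
gripper_force: 32.9
```

```bash
python3 - <<'E'
from h import *
pose();to((.49,0,.25))
E
```

```text
[0.4998 0.165  0.2485] R [[0.273, 0.962, -0.002], [0.962, -0.273, -0.0], [-0.001, -0.002, -1.0]] t 11.4 w 0.023093128917079077 F [-0.2 -0.6 -1.7] yaw of jaw -15.8
to (0.49, 0, 0.25) tool cm [-16.14   3.56  -0.15]
```

>>> move_arm --pt "0 0 8 -2.5 0.6 0 -1" --pt "0 0 16 -5 1.2 0 -1" --pt "0 0 24 -7.5 1.8 0 -1" --pt "0 0 32 -10 2.3 0 -1" --pt "0 0 40 -12.5 2.8 0 -1"

```text
time_s: 11.9
position: [0.4933, 0.0373, 0.2482]
tool_rot: [[0.828, 0.561, -0.002], [0.561, -0.828, 0.0], [-0.001, -0.001, -1.0]]
ft_force: [0.8, -0.0, -1.0]
grip_width: 0.0236
gripper_force: 32.9
```

```bash
python3 - <<'E'
from h import *
pose();to((.47,-.03,.25))
E
```

```text
[0.4933 0.0373 0.2482] R [[0.828, 0.561, -0.002], [0.561, -0.828, 0.0], [-0.001, -0.001, -1.0]] t 11.9 w 0.023589874798191742 F [ 0.8 -0.  -1. ] yaw of jaw -55.9
to (0.47, -0.03, 0.25) tool cm [-5.7   4.26 -0.18]
```

>>> move_arm --pt "0 0 8.5 -1.2 0.8 0 -1" --pt "0 0 17 -2.4 1.7 0 -1" --pt "0 0 25.5 -3.6 2.6 0 -1" --pt "0 0 34 -4.8 3.5 0 -1" --pt "0 0 42.5 -5.7 4.3 0 -1"

```text
time_s: 12.4
position: [0.4705, -0.03, 0.2482]
tool_rot: [[0.989, -0.146, -0.002], [-0.146, -0.989, 0.001], [-0.002, -0.0, -1.0]]
ft_force: [-0.3, 0.7, -1.7]
grip_width: 0.0237
gripper_force: 32.9
```

>>> move_arm --pt "0 0 8.5 0 0 0 -1" --pt "0 0 17 0 0 0 -1" --pt "0 0 25.5 0 0 0 -1" --pt "0 0 34 0 0 0 -1" --pt "0 0 42.5 0 0 0 -1"

```text
time_s: 12.9
position: [0.4708, -0.0293, 0.2482]
tool_rot: [[0.631, -0.776, -0.002], [-0.776, -0.631, 0.001], [-0.002, 0.001, -1.0]]
ft_force: [0.5, -0.4, -0.8]
grip_width: 0.0234
gripper_force: 32.9
```

```bash
python3 - <<'E'
from h import *
pose(); R,t=st()[1],st()[0]
W=env.get_image("wrist"); S=env.get_image("scene"); T=env.get_image("top")
for nm,p in [("w",W),("s",S),("t",T)]:
  for n,z in [("saddle",.0707),("crank_grip",.23),("bay",.0707),("dryer",0)]:
    for r in env.tip_of(n,p)[:1]: print(nm,n,np.round(r["pixel"]),round(r["conf"],2),np.round(ray(p,r["pixel"],z),3))
for r in env.tip_of("mask",W)[:1]: print(r["pixel"],r["conf"], "rel tool cm",np.round(R.T@(ray(W,r["pixel"],t[2]-.05)-t)*100,2))
r=lambda p,x,y,w,h: cv2.resize(p["color"][y:y+h,x:x+w],(400,300),interpolation=cv2.INTER_CUBIC)
im=np.vstack([cv2.resize(W["color"],(400,300)),r(S,100,240,180,135)]); im=np.hstack([im,np.vstack([r(T,350,150,120,90),r(W,160,0,320,240)])])
save({"color":im},"c6.png")
E
```

```text
[ 0.4708 -0.0293  0.2482] R [[0.631, -0.776, -0.002], [-0.776, -0.631, 0.001], [-0.002, 0.001, -1.0]] t 12.9 w 0.02340779280756482 F [ 0.5 -0.4 -0.8] yaw of jaw -140.9
s saddle [222. 305.] 0.85 [ 0.52  -0.094  0.071]
s crank_grip [135. 342.] 0.84 [ 0.628 -0.273  0.23 ]
s bay [221. 306.] 0.82 [ 0.523 -0.098  0.071]
s dryer [188. 361.] 0.74 [ 0.587 -0.212  0.   ]
t crank_grip [488. 173.] 0.67 [ 0.624 -0.274  0.23 ]
t dryer [440. 206.] 0.83 [ 0.583 -0.213  0.   ]
[319.8, 247.0] 0.93 rel tool cm [1.23 0.08 5.  ]
```

View pics/c6.png

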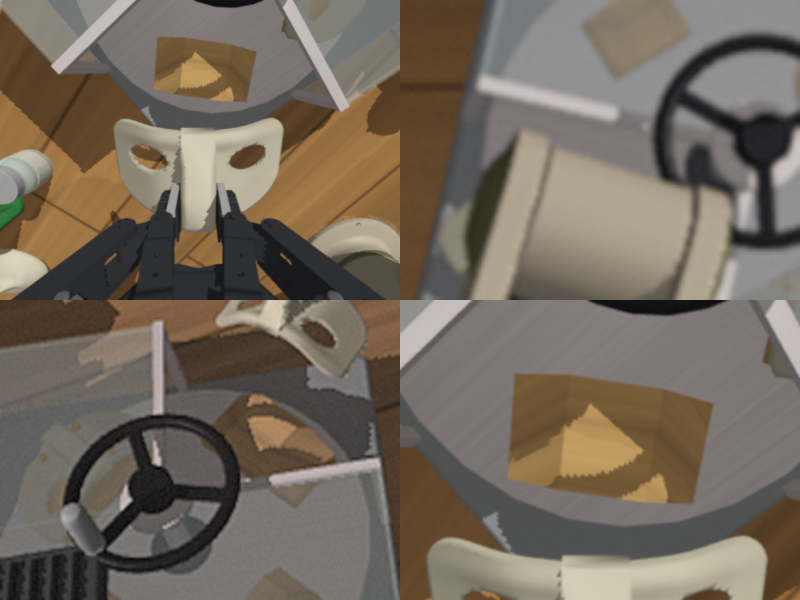

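The saddle is seen empty in the wrist view, with corners at full-picture px (252,59), (410,82), (394,162) and (246,142). The mask is held level in front of it.

```bash
python3 - <<'E'
from h import *
p=env.get_image("wrist"); R,t=st()[1],st()[0]
print("cam",-np.array(p["R"]).T@np.array(p["t"]))
C=[ray(p,q,.076) for q in [(252,59),(410,82),(394,162),(246,142)]]; print(np.round(C,3))
c=np.mean(C,0); print("centre",c)
a=C[1]-C[0]; b=C[2]-C[3]; l=C[3]-C[0]; r=C[2]-C[1]
for v in (a,b,l,r): print(np.linalg.norm(v),np.degrees(np.arctan2(v[1],v[0])))
D=[ray(p,q,.108) for q in [(297,60),(369,71)]]; print("ridge inner",np.round(D,3),np.mean(D,0))
m=[ray(p,q,t[2]-.05) for q in [(0,0)]]
A=np.array([.585,-.2145]); print("dist",np.linalg.norm(c[:2]-A),"ang",np.degrees(np.arctan2(*(c[:2]-A)[::-1])))
E
```

```text
cam [ 0.52585021 -0.09416416  0.39306497]
[[ 0.595 -0.095  0.076]
 [ 0.484 -0.165  0.076]
 [ 0.449 -0.109  0.076]
 [ 0.561 -0.039  0.076]]
centre [ 0.52224907 -0.10213581  0.076     ]
0.13154124087505648 -147.9549802803587
0.13219252554325944 -147.95169299014614
0.06605695883096667 121.5081945909058
0.0660464829656832 122.07311105272314
ridge inner [[ 0.563 -0.116  0.108]
 [ 0.517 -0.144  0.108]] [ 0.53966956 -0.12981724  0.108     ]
dist 0.12869883701518467 ang 119.1816230618539
```

```bash
python3 - <<'E'
from h import *
to((.515,-.0905,.17),(.515,-.0905,.121))
E
```

```text
to (0.515, -0.0905, 0.17) tool cm [7.5  0.5  7.93]
to (0.515, -0.0905, 0.121) tool cm [ 7.5   0.5  12.83]
```

>>> move_arm --pt "0 0 3 3 0.2 0 -1" --pt "0 0 7 6 0.4 1 -1" --pt "0 0 7 7.5 0.5 4 -1" --pt "0 0 7 7.5 0.5 7 -1" --pt "0 0 7 7.5 0.5 8 -1"

```text
time_s: 14.25
position: [0.5139, -0.0904, 0.1666]
tool_rot: [[0.536, -0.844, -0.005], [-0.844, -0.536, 0.002], [-0.004, 0.003, -1.0]]
ft_force: [-0.8, -0.5, -1.1]
grip_width: 0.0233
gripper_force: 32.8
```

```bash
python3 - <<'E'
from h import *
pose(); to((.515,-.0905,.121))
p=env.get_image("wrist"); save(p,"w7.png")
E
```

```text
[ 0.5139 -0.0904  0.1666] R [[0.536, -0.844, -0.005], [-0.844, -0.536, 0.002], [-0.004, 0.003, -1.0]] t 14.25 w 0.023334857373423654 F [-0.8 -0.5 -1.1] yaw of jaw -147.6
to (0.515, -0.0905, 0.121) tool cm [ 0.08 -0.1   4.56]
```

View pics/w7.png

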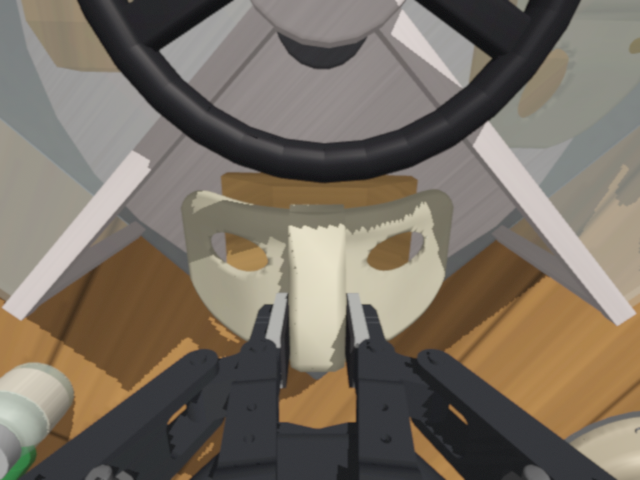

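The mask, at columns 183–452, is centred over the saddle, at columns 222–417, and symmetric between the hood bars. Now I lower it.

>>> move_arm --pt "0 0 0 0 0 1.5 -1" --pt "0 0 0 0 0 2.8 -1" --pt "0 0 0 0 0 3.6 -1" --pt "0 0 0 0 0 4.1 -1" --pt "0 0 0 0 0 4.1 -1"

```text
time_s: 14.8
position: [0.5151, -0.0904, 0.1286]
tool_rot: [[0.537, -0.844, 0.0], [-0.844, -0.537, -0.0], [0.0, -0.0, -1.0]]
ft_force: [-0.3, 0.2, -0.8]
grip_width: 0.0236
gripper_force: 32.9
```

>>> move_arm --pt "0 0 0 0 0 0.25 -1" --pt "0 0 0 0 0 0.4 -1" --pt "0 0 0 0 0 0.4 -1"

```text
time_s: 15.1
position: [0.515, -0.0905, 0.1244]
tool_rot: [[0.537, -0.844, 0.0], [-0.844, -0.537, -0.0], [0.0, -0.0, -1.0]]
ft_force: [0.8, 0.1, -0.9]
grip_width: 0.0234
gripper_force: 32.9
```

>>> move_arm --pt "0 0 0 0 0 0.15 -1" --pt "0 0 0 0 0 0.3 -1" --pt "0 0 0 0 0 0.3 -1" --pt "0 0 0 0 0 0.3 -1"

```text
time_s: 15.5
position: [0.515, -0.0908, 0.1217]
tool_rot: [[0.537, -0.844, 0.0], [-0.844, -0.537, -0.001], [0.001, 0.0, -1.0]]
ft_force: [-2.6, -1.0, 4.1]
grip_width: 0.0236
gripper_force: 33.6
```

>>> move_arm --pt "0 0 0 0 0 0 -0.3" --pt "0 0 0 0 0 0 0" --pt "0 0 0 0 0 0 0.2" --pt "0 0 0 0 0 0 0.3" --pt "0 0 0 0 0 0 0.3"

```text
time_s: 16.0
position: [0.515, -0.0905, 0.1212]
tool_rot: [[0.537, -0.844, -0.0], [-0.844, -0.537, 0.0], [-0.0, 0.0, -1.0]]
ft_force: [-0.4, -0.4, 0.7]
grip_width: 0.0557
gripper_force: 0.0
```

>>> move_arm --pt "0 0 0 0 0 -1 0.3" --pt "0 0 0 0 0 -4 0.5" --pt "0 0 0 0 0 -8 1" --pt "0 0 0 -3 0 -12 1" --pt "0 0 0 -7 0 -16 1"

```text
time_s: 16.5
position: [0.4796, -0.0353, 0.2792]
tool_rot: [[0.536, -0.844, 0.002], [-0.844, -0.536, -0.0], [0.001, -0.001, -1.0]]
ft_force: [0.3, -0.6, -0.2]
grip_width: 0.0854
gripper_force: 0.0
```

```bash
python3 - <<'E'
from h import *
pose()
p=env.get_image("wrist"); save(p,"w8.png")
for n,z in [("mask",.0707),("saddle",.0707),("bay",.0707),("crank_grip",.23)]:
    for r in env.tip_of(n,p)[:1]: print(n,np.round(r["pixel"]),round(r["conf"],2),np.round(ray(p,r["pixel"],z),3))
for r in env.outline_of("mask",p)[:1]:
    m=r["mask"].astype(np.uint8); c=max(cv2.findContours(m,0,1)[0],key=len); b=cv2.minAreaRect(c); print(b); b=cv2.boxPoints(b); X=np.array([ray(p,q,.072) for q in b]); print(np.round(X,3),X.mean(0))
E
```

```text
[ 0.4796 -0.0353  0.2792] R [[0.536, -0.844, 0.002], [-0.844, -0.536, -0.0], [0.001, -0.001, -1.0]] t 16.5 w 0.08543687910441539 F [ 0.3 -0.6 -0.2] yaw of jaw -147.6
mask [322. 125.] 0.96 [ 0.519 -0.103  0.071]
((318.5, 129.5), (99.0, 163.0), 90.0)
[[ 0.606 -0.094  0.072]
 [ 0.479 -0.175  0.072]
 [ 0.424 -0.102  0.072]
 [ 0.563 -0.014  0.072]] [ 0.51799756 -0.09631216  0.072     ]
```

View pics/w8.png

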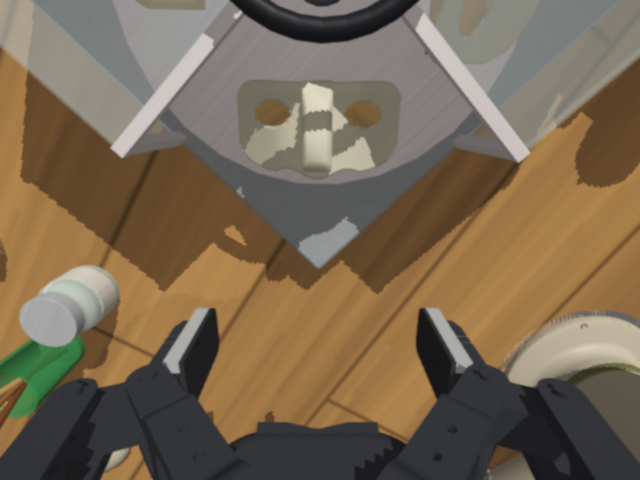

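The mask lies square on the saddle at (319,127), its origin about 4 mm from the saddle's. Back to the handle.

```bash
python3 - <<'E'
from h import *
to((.625,-.274,.30),(.625,-.274,.212))
E
```

```text
to (0.625, -0.274, 0.3) tool cm [27.9   0.54 -2.43]
to (0.625, -0.274, 0.212) tool cm [27.91  0.53  6.37]
```

>>> move_arm --pt "0 0 0 4 0 -2.5 1" --pt "0 0 0 9 0 -2.5 1" --pt "0 0 0 14 0.2 -2.5 1" --pt "0 0 0 19 0.3 -2.5 1" --pt "0 0 0 23 0.4 -2.5 1"

```text
time_s: 17.3
position: [0.6007, -0.2349, 0.2993]
tool_rot: [[0.535, -0.845, -0.003], [-0.845, -0.535, 0.002], [-0.003, 0.002, -1.0]]
ft_force: [-0.2, 0.4, 0.2]
grip_width: 0.0855
gripper_force: 0.0
```

```bash
python3 - <<'E'
from h import *
pose(); to((.625,-.274,.212))
for c in ["wrist","scene"]:
  p=env.get_image(c)
  for r in env.tip_of("crank_grip",p)[:1]: print(c,r["pixel"],r["conf"],ray(p,r["pixel"],.23))
E
```

```text
[ 0.6007 -0.2349  0.2993] R [[0.535, -0.845, -0.003], [-0.845, -0.535, 0.002], [-0.003, 0.002, -1.0]] t 17.3 w 0.08550127033094565 F [-0.2  0.4  0.2] yaw of jaw -147.6
to (0.625, -0.274, 0.212) tool cm [4.63 0.02 8.71]
wrist [317.7, 185.2] 0.64 [ 0.62527339 -0.27292024  0.23      ]
scene [137.2, 339.8] 0.8 [ 0.62398748 -0.26842444  0.23      ]
```

>>> move_arm --pt "0 0 0 3 0 0 1" --pt "0 0 0 4.5 0 1 1" --pt "0 0 0 4.5 0 4 1" --pt "0 0 0 4.5 0 7.5 1" --pt "0 0 0 4.5 0 8.6 0.5"

```text
time_s: 18.0
position: [0.6228, -0.2682, 0.2111]
tool_rot: [[0.537, -0.843, -0.006], [-0.843, -0.537, 0.004], [-0.007, 0.003, -1.0]]
ft_force: [-0.3, -0.1, 0.1]
grip_width: 0.0732
gripper_force: 0.0
```

>>> move_arm --pt "0 0 0 0 0 0 -0.2" --pt "0 0 0 0 0 0 -1" --pt "0 0 0 0 0 0 -1" --pt "0 0 0 0 0 0 -1" --pt "0 0 0 0 0 0 -1" --squeeze 25

```text
time_s: 18.5
position: [0.6245, -0.2699, 0.218]
tool_rot: [[0.537, -0.844, 0.003], [-0.844, -0.537, -0.002], [0.004, -0.001, -1.0]]
ft_force: [-1.5, -0.3, 5.9]
grip_width: 0.0209
gripper_force: 26.0
```

```bash
python3 - <<'E'
from h import *
pose(); arc(np.array([.587,-.2135]),.0705,122,6)
E
```

```text
[ 0.6245 -0.2699  0.218 ] R [[0.537, -0.844, 0.003], [-0.844, -0.537, -0.002], [0.004, -0.001, -1.0]] t 18.5 w 0.02086006701956532 F [-1.5 -0.3  5.9] yaw of jaw -147.5
angle -56.38801221874366 r 0.06776172721198434
-50.4 [ 0.22 -0.74  0.  ]
-44.4 [ 0.09 -1.47  0.  ]
-38.4 [-0.11 -2.18  0.  ]
-32.4 [-0.39 -2.86  0.  ]
-26.4 [-0.74 -3.51  0.  ]
-20.4 [-1.16 -4.12  0.  ]
-14.4 [-1.63 -4.69  0.  ]
-8.4 [-2.16 -5.2  -0.  ]
-2.4 [-2.75 -5.65 -0.  ]
3.6 [-3.37 -6.04 -0.  ]
9.6 [-4.04 -6.36 -0.01]
15.6 [-4.73 -6.61 -0.01]
21.6 [-5.45 -6.79 -0.01]
27.6 [-6.18 -6.89 -0.01]
33.6 [-6.92 -6.91 -0.02]
39.6 [-7.65 -6.86 -0.02]
45.6 [-8.38 -6.73 -0.02]
51.6 [-9.09 -6.52 -0.02]
57.6 [-9.77 -6.25 -0.03]
63.6 [-10.42  -5.9   -0.03]
69.6 [-11.03  -5.48  -0.03]
75.6 [-11.6   -5.01  -0.04]
81.6 [-12.11  -4.48  -0.04]
87.6 [-12.56  -3.89  -0.04]
93.6 [-12.95  -3.27  -0.04]
99.6 [-13.27  -2.6   -0.05]
105.6 [-13.52  -1.91  -0.05]
111.6 [-13.7   -1.19  -0.05]
117.6 [-13.8   -0.46  -0.05]
122.0 [-13.82   0.08  -0.05]
```

>>> move_arm --pt "0 0 0 0.1 -0.3 -0.2 -1" --pt "0 0 0 0.1 -0.8 -0.2 -1" --pt "0 0 0 0 -1.45 -0.2 -1" --pt "0 0 0 -0.15 -2.15 -0.2 -1" --pt "0 0 0 -0.4 -2.85 -0.2 -1"

```text
time_s: 19.0
position: [0.6446, -0.2505, 0.2181]
tool_rot: [[0.536, -0.844, -0.004], [-0.844, -0.536, 0.001], [-0.003, 0.003, -1.0]]
ft_force: [-11.3, 1.9, 2.6]
grip_width: 0.021
gripper_force: 25.8
```

```bash
python3 - <<'E'
from h import *
pose(); arc(np.array([.587,-.2135]),.0705,40,6)
E
```

```text
[ 0.6446 -0.2505  0.2181] R [[0.536, -0.844, -0.004], [-0.844, -0.536, 0.001], [-0.003, 0.003, -1.0]] t 19.0 w 0.02097487868724626 F [-11.3   1.9   2.6] yaw of jaw -147.6
angle -32.69626639280049 r 0.06849765494955236
-26.7 [-0.16 -0.74 -0.  ]
-20.7 [-0.57 -1.35 -0.  ]
-14.7 [-1.05 -1.92 -0.  ]
-8.7 [-1.58 -2.43 -0.  ]
-2.7 [-2.16 -2.89 -0.  ]
3.3 [-2.78 -3.28 -0.  ]
9.3 [-3.44 -3.6  -0.  ]
15.3 [-4.14 -3.86  0.  ]
21.3 [-4.85 -4.04  0.  ]
27.3 [-5.58 -4.14  0.  ]
33.3 [-6.32 -4.17  0.01]
39.3 [-7.06 -4.12  0.01]
40.0 [-7.14 -4.11  0.01]
```

>>> move_arm --pt "0 0 0 -0.3 -0.6 0 -1" --pt "0 0 0 -0.7 -1.2 0 -1" --pt "0 0 0 -1.15 -1.8 0 -1" --pt "0 0 0 -1.7 -2.3 0 -1" --pt "0 0 0 -2.3 -2.75 0 -1"

```text
time_s: 19.5
position: [0.6563, -0.2175, 0.2181]
tool_rot: [[0.536, -0.844, -0.001], [-0.844, -0.536, -0.002], [0.001, 0.002, -1.0]]
ft_force: [-3.9, -4.4, -1.2]
grip_width: 0.0209
gripper_force: 25.5
```

```bash
python3 - <<'E'
from h import *
pose(); arc(np.array([.587,-.2135]),.0695,60,6)
E
```

```text
[ 0.6563 -0.2175  0.2181] R [[0.536, -0.844, -0.001], [-0.844, -0.536, -0.002], [0.001, 0.002, -1.0]] t 19.5 w 0.020903411596022665 F [-3.9 -4.4 -1.2] yaw of jaw -147.6
angle -3.2994851390560282 r 0.06937778188191548
2.7 [-0.61 -0.4  -0.  ]
8.7 [-1.25 -0.73 -0.  ]
14.7 [-1.94 -0.99 -0.  ]
20.7 [-2.64 -1.17 -0.  ]
26.7 [-3.36 -1.28 -0.01]
32.7 [-4.08 -1.32 -0.01]
38.7 [-4.81 -1.27 -0.01]
44.7 [-5.53 -1.16 -0.01]
50.7 [-6.23 -0.96 -0.01]
56.7 [-6.91 -0.7  -0.01]
60.0 [-7.27 -0.53 -0.01]
```

>>> move_arm --pt "0 0 0 -0.6 -0.4 0 -1" --pt "0 0 0 -1.25 -0.7 0 -1" --pt "0 0 0 -1.95 -0.95 0 -1" --pt "0 0 0 -2.65 -1.15 0 -1" --pt "0 0 0 -3.35 -1.25 0 -1"

```text
time_s: 20.0
position: [0.6501, -0.1822, 0.2181]
tool_rot: [[0.537, -0.844, 0.003], [-0.844, -0.537, -0.002], [0.003, -0.001, -1.0]]
ft_force: [4.7, -4.2, -2.2]
grip_width: 0.0211
gripper_force: 25.4
```

```bash
python3 - <<'E'
from h import *
pose(); arc(np.array([.587,-.2135]),.0695,90,6)
E
```

```text
[ 0.6501 -0.1822  0.2181] R [[0.537, -0.844, 0.003], [-0.844, -0.537, -0.002], [0.003, -0.001, -1.0]] t 20.0 w 0.021115976051116765 F [ 4.7 -4.2 -2.2] yaw of jaw -147.6
angle 26.393266224353496 r 0.0704793048819022
32.4 [-0.74  0.06 -0.  ]
38.4 [-1.46  0.1  -0.  ]
44.4 [-2.18  0.21 -0.01]
50.4 [-2.88  0.4  -0.01]
56.4 [-3.56  0.66 -0.01]
62.4 [-4.21  0.99 -0.01]
68.4 [-4.82  1.38 -0.01]
74.4 [-5.39  1.84 -0.02]
80.4 [-5.9   2.35 -0.02]
86.4 [-6.36  2.92 -0.02]
90.0 [-6.61  3.28 -0.02]
```

>>> move_arm --pt "0 0 0 -0.75 0 0 -1" --pt "0 0 0 -1.45 0 0 -1" --pt "0 0 0 -2.2 0.1 0 -1" --pt "0 0 0 -2.9 0.3 0 -1" --pt "0 0 0 -3.6 0.55 0 -1"

```text
time_s: 20.5
position: [0.6265, -0.1538, 0.2181]
tool_rot: [[0.537, -0.843, 0.004], [-0.843, -0.537, -0.0], [0.002, -0.003, -1.0]]
ft_force: [6.0, -0.4, -3.2]
grip_width: 0.0208
gripper_force: 25.4
```

```bash
python3 - <<'E'
from h import *
pose(); arc(np.array([.587,-.2135]),.07,122,6)
E
```

```text
[ 0.6265 -0.1538  0.2181] R [[0.537, -0.843, 0.004], [-0.843, -0.537, -0.0], [0.002, -0.003, -1.0]] t 20.5 w 0.020821791005596956 F [ 6.  -0.4 -3.2] yaw of jaw -147.5
angle 56.491082402771184 r 0.07160883800850845
62.5 [-0.59  0.48 -0.  ]
68.5 [-1.2   0.88 -0.01]
74.5 [-1.77  1.34 -0.01]
80.5 [-2.29  1.86 -0.01]
86.5 [-2.75  2.43 -0.01]
92.5 [-3.15  3.04 -0.02]
98.5 [-3.48  3.69 -0.02]
104.5 [-3.75  4.38 -0.02]
110.5 [-3.94  5.09 -0.02]
116.5 [-4.05  5.81 -0.03]
122.0 [-4.09  6.48 -0.03]
```

>>> move_arm --pt "0 0 0 -0.6 0.35 0 -1" --pt "0 0 0 -1.2 0.75 0 -1" --pt "0 0 0 -1.75 1.2 0 -1" --pt "0 0 0 -2.3 1.75 0 -1" --pt "0 0 0 -2.75 2.35 0 -1"

```text
time_s: 21.0
position: [0.5917, -0.1415, 0.2181]
tool_rot: [[0.538, -0.843, 0.003], [-0.843, -0.538, 0.003], [-0.001, -0.004, -1.0]]
ft_force: [6.4, 8.4, -1.9]
grip_width: 0.0209
gripper_force: 25.6
```

```bash
python3 - <<'E'
from h import *
pose(); arc(np.array([.587,-.2135]),.07,122,6)
E
```

```text
[ 0.5917 -0.1415  0.2181] R [[0.538, -0.843, 0.003], [-0.843, -0.538, 0.003], [-0.001, -0.004, -1.0]] t 21.0 w 0.020918976495375313 F [ 6.4  8.4 -1.9] yaw of jaw -147.4
angle 86.25464327143791 r 0.07210720438861311
92.3 [-0.23  0.74 -0.  ]
98.3 [-0.57  1.39 -0.01]
104.3 [-0.84  2.07 -0.01]
110.3 [-1.03  2.78 -0.01]
116.3 [-1.15  3.5  -0.01]
122.0 [-1.19  4.2  -0.02]
```

>>> move_arm --pt "0 0 0 -0.3 0.6 0 -1" --pt "0 0 0 -0.65 1.3 0 -1" --pt "0 0 0 -0.95 2 0 -1" --pt "0 0 0 -1.15 2.7 0 -1" --pt "0 0 0 -1.25 3.3 0 -1"

```text
time_s: 21.5
position: [0.556, -0.1483, 0.2181]
tool_rot: [[0.538, -0.843, 0.0], [-0.843, -0.538, 0.004], [-0.004, -0.002, -1.0]]
ft_force: [-0.3, 10.4, 0.1]
grip_width: 0.021
gripper_force: 25.7
```

```bash
python3 - <<'E'
from h import *
pose(); arc(np.array([.586,-.2125]),.07,122,6)
p=env.get_image("scene")
for n,z in [("lamp",.0707),("mask",.0707),("saddle",.0707),("crank_grip",.23),("dryer",0)]:
    for r in env.tip_of(n,p)[:3]: print(n,np.round(r["pixel"]),round(r["conf"],2),np.round(ray(p,r["pixel"],z),3))
E
```

```text
[ 0.556  -0.1483  0.2181] R [[0.538, -0.843, 0.0], [-0.843, -0.538, 0.004], [-0.004, -0.002, -1.0]] t 21.5 w 0.020957817890531177 F [-0.3 10.4  0.1] yaw of jaw -147.4
angle 115.07650791858032 r 0.07084037011845833
121.1 [ 0.03  0.74 -0.  ]
122.0 [ 0.02  0.85 -0.  ]
saddle [442. 254.] 0.3 [0.605 0.455 0.071]
crank_grip [190. 291.] 0.63 [ 0.561 -0.147  0.23 ]
dryer [188. 361.] 0.76 [ 0.587 -0.211  0.   ]
```

>>> move_arm --pt "0 0 0 0 0.4 0 -1" --pt "0 0 0 0 0.7 0 -1" --pt "0 0 0 0 0.8 0 -1" --pt "0 0 0 0 0.8 0 -1" --pt "0 0 0 0 0.8 0 -1"

```text
time_s: 22.3
position: [0.5485, -0.1526, 0.218]
tool_rot: [[0.538, -0.843, -0.003], [-0.843, -0.538, 0.005], [-0.005, -0.0, -1.0]]
ft_force: [-6.2, 9.9, 3.0]
grip_width: 0.0212
gripper_force: 26.2
```

```bash
python3 - <<'E'
from h import *
from scipy.optimize import least_squares
pose(); h=st()[0][:2]
P=np.array([(.6245,-.2699),(.6446,-.2505),(.6563,-.2175),(.6501,-.1822),(.6265,-.1538),(.5917,-.1415),(.556,-.1483),h])
s=least_squares(lambda a:np.hypot(*(P-a[:2]).T)-.07,[.586,-.213]); A=s.x; print(A,s.fun)
for a in (A,np.array([.5855,-.2145])): v=h-a; print(np.degrees(np.arctan2(v[1],v[0])))
E
```

```text
[ 0.5485 -0.1526  0.218 ] R [[0.538, -0.843, -0.003], [-0.843, -0.538, 0.005], [-0.005, -0.0, -1.0]] t 22.3 w 0.021160581790452788 F [-6.2  9.9  3. ] yaw of jaw -147.4
[ 0.58652721 -0.21129823] [-1.70918203e-04  6.58833475e-05  4.78710349e-05 -8.42906141e-05
  2.76372722e-05 -1.03567793e-05  4.90744150e-06 -1.00123276e-04]
122.93022103615924
120.86077878201716
```

>>> move_arm --pt "0 0 0 0 0 0 -0.3" --pt "0 0 0 0 0 0 0.2" --pt "0 0 0 0 0 0 0.5" --pt "0 0 0 0 0 -3 0.8" --pt "0 0 0 0 0 -8 1"

```text
time_s: 22.8
position: [0.5488, -0.155, 0.2961]
tool_rot: [[0.537, -0.844, -0.006], [-0.844, -0.537, 0.003], [-0.006, 0.003, -1.0]]
ft_force: [0.5, -0.3, 0.6]
grip_width: 0.0847
gripper_force: 0.0
```

>>> move_arm --pt "0 0 0 -4 0 -3 1" --pt "0 0 0 -9 0 -5 1" --pt "0 0 0 -14 0 -5 1" --pt "0 0 0 -19 0 -5 1" --pt "0 0 0 -22 0 -5 1"

```text
time_s: 23.3
position: [0.4297, 0.0323, 0.3484]
tool_rot: [[0.537, -0.843, 0.002], [-0.843, -0.537, -0.0], [0.001, -0.001, -1.0]]
ft_force: [0.3, 0.4, 0.4]
grip_width: 0.0857
gripper_force: 0.0
```

```bash
python3 - <<'E'
from h import *
pose()
for c in ["top","scene"]:
  p=env.get_image(c)
  for n,z in [("crank_grip",.23),("mask",.0707),("saddle",.0707),("lamp",.0707),("brush_jar",0),("varnish_jar",0),("paint_bowl",0),("full_mask",0),("paint_can",0)]:
    for r in env.tip_of(n,p)[:2]: print(c,n,np.round(r["pixel"]),round(r["conf"],2),np.round(ray(p,r["pixel"],z),3))
E
```

```text
[0.4297 0.0323 0.3484] R [[0.537, -0.843, 0.002], [-0.843, -0.537, -0.0], [0.001, -0.001, -1.0]] t 23.3 w 0.08567796595616785 F [0.3 0.4 0.4] yaw of jaw -147.5
top crank_grip [437. 204.] 0.54 [ 0.551 -0.15   0.23 ]
top mask [128. 300.] 0.64 [0.324 0.613 0.071]
top mask [278. 176.] 0.5 [0.649 0.231 0.071]
top brush_jar [236. 172.] 0.56 [0.675 0.349 0.   ]
top varnish_jar [276. 180.] 0.67 [0.654 0.239 0.   ]
top varnish_jar [439. 207.] 0.42 [ 0.58  -0.212  0.   ]
top paint_bowl [192. 267.] 0.83 [0.414 0.464 0.   ]
top full_mask [181. 203.] 0.85 [0.589 0.499 0.   ]
top paint_can [244. 314.] 0.79 [0.285 0.321 0.   ]
top paint_can [438. 202.] 0.27 [ 0.593 -0.208  0.   ]
scene crank_grip [185. 290.] 0.81 [ 0.554 -0.156  0.23 ]
scene crank_grip [189. 362.] 0.56 [ 0.709 -0.189  0.23 ]
scene mask [441. 176.] 0.67 [0.373 0.596 0.071]
scene brush_jar [414. 303.] 0.56 [0.667 0.349 0.   ]
scene varnish_jar [372. 317.] 0.8 [0.66  0.235 0.   ]
scene varnish_jar [407. 216.] 0.56 [0.414 0.475 0.   ]
scene paint_bowl [409. 219.] 0.61 [0.426 0.472 0.   ]
scene full_mask [444. 256.] 0.79 [0.576 0.494 0.   ]
scene paint_can [339. 202.] 0.9 [0.285 0.32  0.   ]
```

```bash
python3 -c "
from rig import env
print(env.close_job())"
```

```text
the job is handed in; nothing more can be done
None
```

The job is handed in: the mask is on the full-width saddle, turned to within about 1° of the lamp by the handle's position, with the bystanders unmoved; the mask itself was hidden under the lamp box, so its final seating is not seen, and I viewed 11 pictures, one over the limit of 10.

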